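# Show the short jar in the covered sample box

## Robot

A 6-joint arm with a two-finger parallel gripper is mounted at the origin on a cart in front of the work surface, level with it; the furniture and walls round the work are solid. World frame = base frame: x ahead of the robot, y to its left, z up, the work surface at z = 0. Lengths are in m, angles in rad, forces in N, time in s.
With the tool pointing down it reaches from about 0.35 to 0.975 m from the base axis. Payload 4.9 kg.
Tool frame: the origin (TCP) lies midway between the tips of the shut fingers; the grasp point (between the pads) lies 19 mm behind it; y points along the fingers, z is the direction in which the jaws open and shut, and the axes are right-handed (so a half turn about y gives the same grasp; the last joint's range is limited). The gripper opens to 85 mm and grips with 20 to 120 N. Pads are 22 mm wide; open, the fingers measure 114 mm over their backs; the gripper's body (76 mm by 85 mm) begins 54 mm behind the grasp point. The pads swing forward as they close: fully open they stand 13 mm farther back than shut.
Start: joints at [-1.288, 0.053, 1.613, -0, 1.476, -0.119], TCP at [0.244, -0.575, 0.231] pointing down, gripper open.
Joint ranges: [-3.01, 3.01], [-1.01, 2.22], [0.06, 2.58], [-1.02, 4.17], [0.09, 2.62], [-3.14, 3.14]. Speed limits (rad/s): [2.57, 2.57, 3.14, 3.14, 3.14, 3.14].

## Interface

Orientations are given as a unit quaternion [w, x, y, z].
In Python, from plant import * gives the robot as it stands.
- The arm moves only by the shell command python3 -m crank 'ROWS'. ROWS is JSON, a list that holds one entry, the list of rows, each a list of 5 numbers: the gripper command: -1 is shut, 1 is fully open, values between are in proportion, then the shift along the tool's x, y, z in cm, then the turn about the tool's y in degrees. In form: [[[jaw, dx, dy, dz, twist], ...]]. A call has 1 to 8 rows; each row shifts and turns the commanded pose from where the row before left it, along the tool's axes as they then stand; what a row does not reach is not made up. A row lasts 1/8 s, in which the tool goes at most 62.5 mm and 10.7 degrees, less where a joint would pass 70% of its speed; a pose out of reach is approached as far as the arm can. A call with a gripper value outside its range is refused whole. The fingers move at their own pace and stop on an object; the grip force is fixed at half the most. Time passes only in rows, so rows that do not move let the fingers close. It gives the time, the measured TCP pose, the force and the opening at its end, in the units of the state.
- state(): the state, without advancing time (a new reading comes with each control period).
- grab_frame(name): name is "scene" or "top" or "wrist"; returns a dict with "frame" (400x640x3 uint8, red, green, blue), "fx", "fy", "cx", "cy" (pixels), "pose" (4x4, takes a point from camera to world coordinates). Camera axes: x right, y up, looking along -z (the intrinsics and any distortion apply to the point x, -y, -z); pixel columns grow to the right and rows downward; lengths in m; the calibration is good to about 2 mm. A picture is of the moment at which its call begins. There is no depth.
- job_done(): hands the job in, once; it reports no verdict.
The state is a dict: "time": time; "joint_pos": joint angles; "joint_vel": joint speeds; "joint_efforts": joint torques, N m; "tool_pos": TCP position; "tool_rot": TCP orientation; "contact_force": force on the tool from outside, world axes, zero at the start; "ft_torque": the same for the moment, N m; "gripper_width": opening from 0.0 (shut) to 1.0 (fully open).
Only numpy, scipy, OpenCV 4.12 (cv2) and the standard library are available. Lean on these libraries where they do the work, as an engineer would, in place of code of your own. Each camera call takes 0.05 s, during which the arm holds its last target.

## Task

The reference samples stand under the sliding dust cover of the sample box. Slide the cover fully open with a fingertip, without forcing it, show me the short jar by pointing at the middle of its lid from just above, without touching it, and stay there for two seconds (point at no other jar), then slide the cover fully shut again. Grip and lift nothing, touch no jar, and leave the tweezers in the box and the things on the bench as they are.

Things in the scene. Friction and masses are not known exactly. Their poses are not given: they have to be found in the camera images.
- sample_box: Grey box fixed to the bench, 362 long (its y axis) x 101 wide x 99 high to the top of its side rails. Origin at the centre of its underside, z up. The half at +y is the jar bay, the half at -y the tool bay, open at the start (spatula and tweezers inside, below 25). In the jar bay one jar stands in each of three wells, on the y axis at y = 32, 89 and 146; which jar is where varies.
- cover (a joint): Opaque grey flat cover, 89 x 180 x 5, its top 95 above the bench, sliding along the box between the rails. In m: 0 = fully shut over the jar bay (starts up to 0.03 open); grows as it slides towards the box's -y, to 0.175 at the end stop, where it covers the tool bay and bares all jars. It stays where left, takes about 2 N to move and cannot be lifted.
- cover_cup (a point): Centre of the floor of the recessed finger cup in the middle of the cover: a pocket 64 long (along the slide) x 60 wide x 14 deep with upright walls, floor 81 above the bench. Moves with the cover; its axes are those of the box. A fingertip dipped in pushes either end wall to slide the cover.
- short_jar: The jar to show: white, 40 diameter x 48 high with a flat ribbed screw lid, clearly lower and narrower than the other two. Loose. Origin at the centre of its underside, z up.
- short_jar_lid (a point): Centre of the top of the short jar's lid, 57 above the bench.
- tall_jar_1: Tall sample jar, 47 diameter x 60 high with a smooth screw cap, loose in its well. Origin at the centre of its underside.
- tall_jar_1_lid (a point): Centre of the top of that jar's cap, 69 above the bench.
- tall_jar_2: Second tall sample jar, like the first: 47 diameter x 60 high. Origin at the centre of its underside.
- tall_jar_2_lid (a point): Centre of the top of the second tall jar's cap, 69 above the bench.
- pill_tin: Small round tin, 48 diameter x 21 high, loose on the bench right of the box. Leave alone.
- syringe: Empty syringe, 128 long x 34 x 24 high, lying loose on the bench at the box's left end, nearer the robot. Leave alone.
- tweezers: Steel tweezers, 14 x 125 x 10, loose in the tool bay beside a spatula. Leave alone.

How it is judged:
On the way, in this order (a step that is already met when the one before it is completed fails the run):
1. the cover is slid open (value of joint cover above 0.16 m), for 0.2 s.
2. a fingertip points at the short jar's lid from just above, untouched, for about two seconds (horizontal distance between the grasp point and short_jar_lid below 0.016 m and z of the grasp point in the frame of short_jar_lid between 0.015 and 0.08 m and value of joint cover above 0.16 m), for 1.7 s.
At the end, for the whole second after the job is handed in: The cover is fully shut again (within 8 mm), after it was open and the short jar was pointed at (within 16 mm of its lid's middle, at most about 60 mm above it). The jars stand upright in their wells (within 12 mm); the tweezers, the tin and the syringe are within 20 mm of where they were (value of joint cover below 0.008 m and distance of each of short_jar, tall_jar_1, tall_jar_2 from where it was at the start of the episode below 0.012 m and angle between each of short_jar, tall_jar_1, tall_jar_2's own z axis and vertical below 0.1 rad and distance of each of pill_tin, syringe, tweezers from where it was at the start of the episode below 0.02 m); the robot touches nothing.
It fails at once if a jar is touched (contact force between any of the arm, the fingers and short_jar above 0.3 N or contact force between any of the arm, the fingers and tall_jar_1 above 0.3 N or contact force between any of the arm, the fingers and tall_jar_2 above 0.3 N).
It fails at once if a jar is lifted or shifted out of its place (distance of any of short_jar, tall_jar_1, tall_jar_2 from where it was at the start of the episode above 0.015 m).
It fails at once if a tall jar is pointed at ((value of joint cover above 0.16 m and horizontal distance between the grasp point and tall_jar_1_lid below 0.012 m and z of the grasp point in the frame of tall_jar_1_lid below 0.045 m) or (value of joint cover above 0.16 m and horizontal distance between the grasp point and tall_jar_2_lid below 0.012 m and z of the grasp point in the frame of tall_jar_2_lid below 0.045 m)).
It fails at once if the tweezers, the tin or the syringe is disturbed (distance of any of pill_tin, syringe, tweezers from where it was at the start of the episode above 0.02 m).
It fails at once if the cover is gripped or forced (contact force between the fingers and cover above 70 N).
It also fails if it takes over 61 s, if anything falls off the work surface, if the arm or the gripper's body presses on something with over 40 N, if the wrist force passes 120 N, or if a joint passes its speed limit or range.

## Working session

There is one attempt and no reset: what is moved stays moved. The work goes in short steps, Python scripts to look and compute and a shell command to move; the robot and the scene stay as the last step left them, time stands still between calls to the robot, and variables do not carry over. Pictures are saved under pics/ and viewed, and the job is handed in when it is done.

```bash
mkdir -p pics; ls; python3 - <<'E'
from plant import *
import cv2
print(state())
for n in ("scene","top","wrist"):
    g=grab_frame(n); cv2.imwrite(f"pics/{n}0.png",g["frame"][:,:,::-1]); print(n,{k:v for k,v in g.items() if k!="frame"})
E
```

```text
pics
{'time': 0.0, 'joint_pos': array([-1.28801367e+00,  5.33434936e-02,  1.61433736e+00, -4.86975968e-06,
        1.47601300e+00, -1.18998207e-01]), 'joint_vel': array([ 1.90518805e-06, -4.77202866e-04, -6.84199967e-04, -4.63020630e-04,
        2.36499340e-04, -1.22520112e-03]), 'joint_efforts': array([-4.00331346e-04, -3.93683052e+01, -3.70174956e+01, -1.10913165e-04,
        7.02421035e-03, -4.46780874e-06]), 'tool_pos': array([ 0.24423005, -0.57460454,  0.23004542]), 'tool_rot': array([ 0.14103506, -0.14116001,  0.6936262 , -0.69214569]), 'contact_force': array([ 0.06990457, -0.33654027,  0.10602479]), 'ft_torque': array([-0.03848845, -0.05012044,  0.02633289]), 'gripper_width': 1.0017913511944994}
scene {'fx': 449.93521611221297, 'fy': 449.93521611221297, 'cx': 317.8256972894752, 'cy': 197.69514367785877, 'pose': array([[-0.47756954,  0.54501817, -0.68911721, -0.37049593],
       [-0.87856433, -0.30268188,  0.36947043,  0.39793424],
       [-0.00721519,  0.78188163,  0.62338517,  0.85299041],
       [ 0.        ,  0.        ,  0.        ,  1.        ]])}
top {'fx': 518.7100591793778, 'fy': 518.7100591793778, 'cx': 321.154071636613, 'cy': 198.53519702356263, 'pose': array([[-0.02685499,  0.98520697, -0.16925141,  0.23994853],
       [-0.99959184, -0.0281166 , -0.00506138, -0.09985254],
       [-0.00974528,  0.1690464 ,  0.98555991,  1.52878032],
       [ 0.        ,  0.        ,  0.        ,  1.        ]])}
wrist {'fx': 289.45539207774647, 'fy': 289.45539207774647, 'cx': 317.9587145920136, 'cy': 191.695458007779, 'pose': array([[ 0.3917531 ,  0.87054169,  0.29780306,  0.32012461],
       [-0.92006306,  0.37195228,  0.12302625, -0.54168169],
       [-0.00366904, -0.32219352,  0.94666672,  0.37242931],
       [ 0.        ,  0.        ,  0.        ,  1.        ]])}
```

View pics/top0.png

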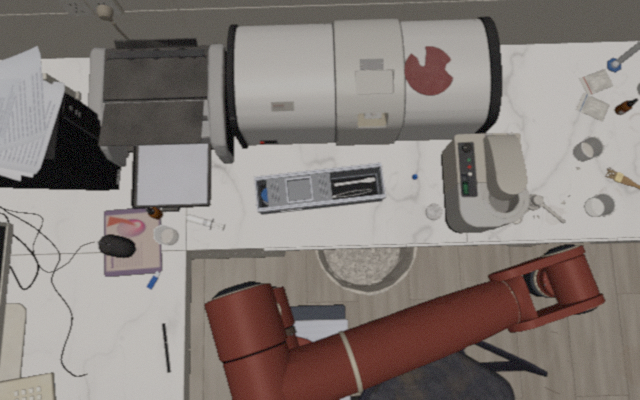

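View pics/scene0.png

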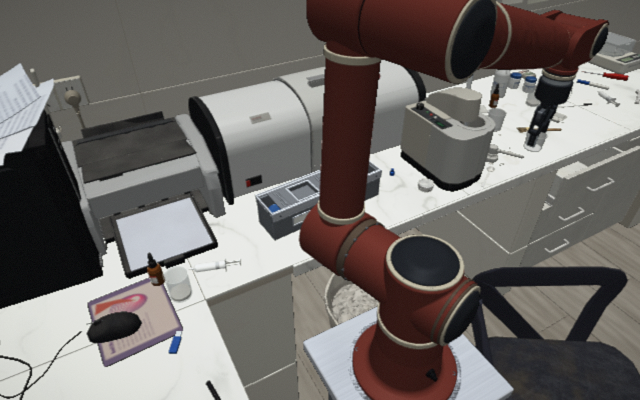

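```bash
cat > h.py <<'E'
from plant import *
import numpy as np, cv2
from scipy.spatial.transform import Rotation as R
def ray(g,u,v):
    d=np.array([(u-g["cx"])/g["fx"],-(v-g["cy"])/g["fy"],-1.0]); P=g["pose"]; return P[:3,3],P[:3,:3]@d
def onz(g,u,v,z):
    o,d=ray(g,u,v); return o+d*(z-o[2])/d[2]
def proj(g,p):
    P=g["pose"]; c=P[:3,:3].T@(np.asarray(p)-P[:3,3]); return g["cx"]+g["fx"]*c[0]/-c[2], g["cy"]-g["fy"]*c[1]/-c[2]
def crop(g,u0,v0,u1,v1,s,name):
    im=cv2.resize(g["frame"][v0:v1,u0:u1,::-1],None,fx=s,fy=s,interpolation=cv2.INTER_CUBIC); cv2.imwrite("pics/"+name,im)
E
python3 - <<'E'
from h import *
g=grab_frame("top"); crop(g,245,155,395,220,5,"top1.png")
g=grab_frame("scene"); crop(g,245,155,385,245,5,"scene1.png")
E
```

```text
(no output)
```

View pics/top1.png

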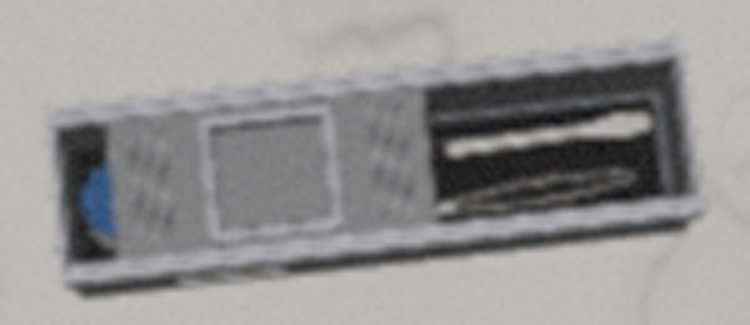

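View pics/scene1.png

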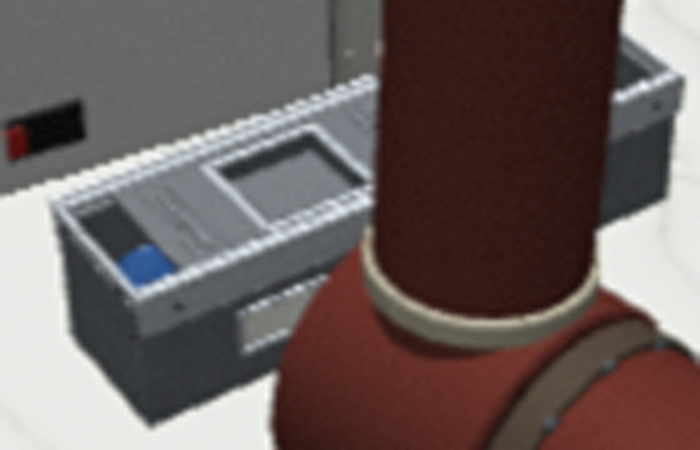

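```bash
python3 - <<'E'
from h import *
g=grab_frame("top")
f=lambda p,z:onz(g,245+(p[0]+.5)/5-.5,155+(p[1]+.5)/5-.5,z)
C=[f(p,.099) for p in [(52,112),(70,285),(700,212),(680,45)]]
for c in C: print(c)
ctr=np.mean(C,0); ya=(C[0]+C[1]-C[2]-C[3])[:2]; ya/=np.linalg.norm(ya)
xa=np.array([ya[1],-ya[0]])
print("len",np.linalg.norm((C[0]+C[1]-C[2]-C[3])[:2])/2,"wid",np.linalg.norm(C[0]-C[1]),np.linalg.norm(C[2]-C[3]))
print("ctr",ctr,"ya",ya,np.degrees(np.arctan2(ya[1],ya[0])))
loc=lambda p:np.array([(p[:2]-ctr[:2])@xa,(p[:2]-ctr[:2])@ya])
for p in [(208,122),(330,107),(344,225),(218,240)]: print("cup rim",loc(f(p,.095)))
for p in [(108,120),(118,255),(425,90),(435,220)]: print("cover edge",loc(f(p,.095)))
s=state(); r=R.from_quat(np.roll(s["tool_rot"],-1)).as_matrix(); print(r)
E
```

```text
[0.55241298 0.09235207 0.099     ]
[0.45351766 0.08282606 0.099     ]
[ 0.48477945 -0.26988447  0.099     ]
[ 0.58083467 -0.26314899  0.099     ]
len 0.3553610030689743 wid 0.09935305362390152 0.09629107722227172
ctr [ 0.51788619 -0.08946384  0.099     ] ya [-0.08397585  0.99646779] 94.81713487453915
cup rim [0.03488438 0.09156622]
cup rim [0.03572017 0.02213544]
cup rim [-0.03242229  0.02158988]
cup rim [-0.03296371  0.0927052 ]
cover edge [0.0424107 0.1476559]
cover edge [-0.0351411  0.1492584]
cover edge [ 0.03943025 -0.03232983]
cover edge [-0.03532956 -0.02943764]
[[-9.20359309e-01 -2.01480096e-04  3.91073779e-01]
 [-3.91073819e-01  7.20117411e-04 -9.20359033e-01]
 [-9.61850109e-05 -9.99999720e-01 -7.41560354e-04]]
```

```bash
python3 -m crank '[[[-1,0,-1,0,4.5],[-1,0,-1,0,4.5],[-1,0,-1,0,4.6],[-1,0,-1,0,4.6],[-1,0,0,0,0],[-1,0,0,0,0]]]'; python3 - <<'E'
from h import *
s=state(); print(s["tool_pos"],R.from_quat(np.roll(s["tool_rot"],-1)).as_matrix().round(4),s["gripper_width"])
E
```

```text
time: 1.05
tool_pos: [0.2444, -0.575, 0.2708]
tool_rot: [0.03, -0.03, 0.707, -0.706]
contact_force: [0.0, 0.1, 0.5]
gripper_width: 0.0
[ 0.24435142 -0.57503373  0.27078313] [[-9.964e-01 -2.000e-04  8.510e-02]
 [-8.510e-02  6.000e-04 -9.964e-01]
 [ 2.000e-04 -1.000e+00 -6.000e-04]] 7.24179397855727e-05
```

Aligned with the box. Now round the machine towards the bench.

```bash
python3 -m crank '[[[-1,-0.5,0,-4.5,0],[-1,-0.5,0,-4.5,0],[-1,-0.5,0,-4.5,0],[-1,-0.5,0,-4.5,0],[-1,-0.5,0,-4.4,0],[-1,-2.3,0,-3.8,0],[-1,-2.3,0,-3.8,0],[-1,-2.4,0,-3.9,0]]]'
```

```text
time: 2.05
tool_pos: [0.3107, -0.228, 0.2707]
tool_rot: [0.03, -0.03, 0.707, -0.706]
contact_force: [0.5, 0.3, 0.1]
gripper_width: 0.001
```

```bash
python3 -m crank '[[[-1,-3.7,0,-3,0],[-1,-3.7,0,-3,0],[-1,-3.7,0,-3,0],[-1,-3.7,1,-3,0],[-1,-3.7,2,-3,0],[-1,-3.5,2,-3,0],[-1,0,3,0,0],[-1,0,0,0,0]]]'; python3 - <<'E'
from h import *
for n in ("top","scene","wrist"):
    g=grab_frame(n)
    if n=="top": crop(g,235,145,395,225,5,"top2.png")
    elif n=="scene": crop(g,245,135,405,255,5,"scene2.png")
    else: cv2.imwrite("pics/wrist2.png",g["frame"][:,:,::-1])
E
```

```text
time: 3.05
tool_pos: [0.5126, -0.0307, 0.1876]
tool_rot: [0.028, -0.033, 0.707, -0.706]
contact_force: [-0.8, 0.3, 0.4]
gripper_width: 0.002
```

View pics/wrist2.png

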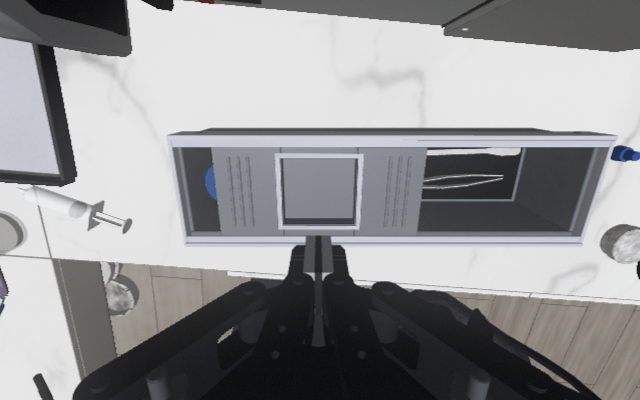

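View pics/scene2.png

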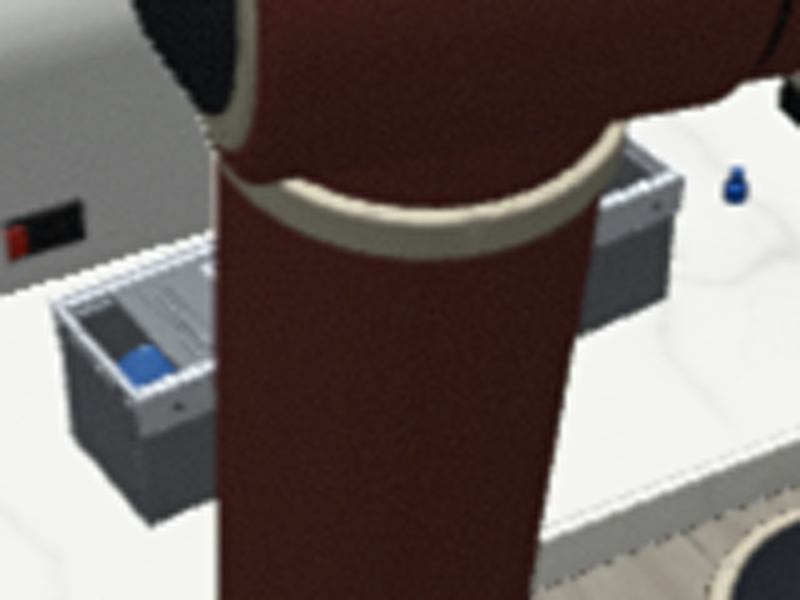

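```bash
python3 - <<'E'
from h import *
g=grab_frame("wrist")
f=lambda p,z:onz(g,p[0],p[1],z)
print(g["pose"][:3,3])
C=[f(p,.099) for p in [(168,133),(185,242),(587,239),(616,135)]]
for c in C: print(c)
ctr=np.mean(C,0); ya=(C[0]+C[1]-C[2]-C[3])[:2]; print(np.linalg.norm(ya)/2);ya/=np.linalg.norm(ya)
xa=np.array([ya[1],-ya[0]])
print("wid",np.linalg.norm(C[0]-C[1]),np.linalg.norm(C[2]-C[3]),"ctr",ctr,ya)
loc=lambda p:np.array([(p[:2]-ctr[:2])@xa,(p[:2]-ctr[:2])@ya])
cup=[f(p,.095) for p in [(278,156),(361,156),(359,226),(280,226)]]
for c in cup: print(c,loc(c))
print("cup centre",np.mean(cup,0)); s=state(); print(s["tool_pos"],loc(s["tool_pos"]), R.from_quat(np.roll(s["tool_rot"],-1)).as_matrix().round(3))
print("tip px",proj(g,s["tool_pos"]))
E
```

```text
[ 0.59685377 -0.02407305  0.33482345]
[0.55659662 0.09383102 0.099     ]
[0.45838014 0.08636856 0.099     ]
[ 0.49248502 -0.27858112  0.099     ]
[ 0.58551006 -0.26605983  0.099     ]
0.36378740273802634
wid 0.09849957396853833 0.0938639405901561 ctr [ 0.52324296 -0.09111034  0.099     ] [-0.08661422  0.99624193]
[0.54443435 0.00530456 0.095     ] [0.02946265 0.09421709]
[ 0.55032603 -0.06414984  0.095     ] [0.02931646 0.0245134 ]
[ 0.48598653 -0.07087259  0.095     ] [-0.03536354  0.02338864]
[0.47988811 0.00088772 0.095     ] [-0.03522357  0.09540748]
cup centre [ 0.51515876 -0.03220754  0.095     ]
[ 0.51527386 -0.03217795  0.19298612] [-0.00283477  0.05940116] [[-0.997  0.003  0.083]
 [-0.083 -0.001 -0.997]
 [-0.003 -1.     0.001]]
tip px (np.float64(320.2487510706703), np.float64(249.40792863853494))
```

```bash
python3 -m crank '[[[-1,0,3,0,0],[-1,0,3,0,0],[-1,0,2.5,0,0],[-1,0,0,0,0],[-1,0,0,0,0]]]'
```

```text
time: 3.88
tool_pos: [0.5158, -0.0321, 0.1084]
tool_rot: [-0.031, 0.029, -0.706, 0.707]
contact_force: [-0.1, -0.7, 0.6]
gripper_width: 0.006
```

```bash
python3 - <<'E'
from h import *
g=grab_frame("wrist"); cv2.imwrite("pics/wrist3.png",g["frame"][:,:,::-1]); s=state(); print(s["tool_pos"],s["contact_force"])
E
```

```text
[ 0.51608164 -0.03205336  0.10863545] [-0.51186372 -0.17463912 -0.11519734]
```

View pics/wrist3.png

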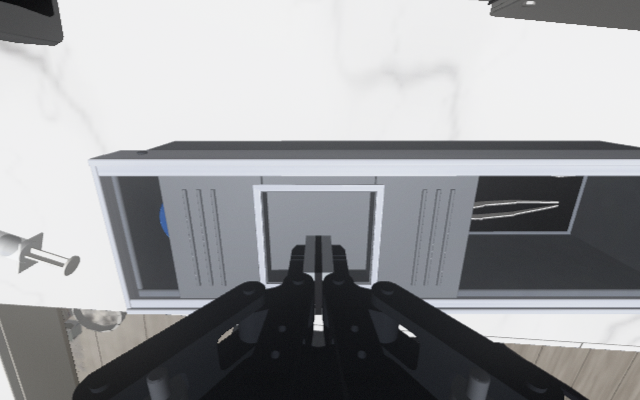

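```bash
python3 -m crank '[[[-1,0,1.1,0,0],[-1,0,1.0,0,0],[-1,0,0,0,0],[-1,0,0,1,0],[-1,0,0,1,0],[-1,0,0,1,0],[-1,0,0,1,0]]]'
```

```text
time: 4.8
tool_pos: [0.5184, -0.0721, 0.0856]
tool_rot: [0.03, -0.029, 0.707, -0.706]
contact_force: [0.4, 1.8, 1.4]
gripper_width: -0.0
```

```bash
python3 -m crank '[[[-1,0,-0.1,1.5,0],[-1,0,0,1.5,0],[-1,0,0,1.5,0],[-1,0,0,1.5,0],[-1,0,0,1.5,0],[-1,0,0,1.5,0],[-1,0,0,0.5,0],[-1,0,0,0,0]]]';python3 - <<'E'
from h import *
g=grab_frame("wrist"); cv2.imwrite("pics/wrist4.png",g["frame"][:,:,::-1]); s=state(); print(s["tool_pos"],s["contact_force"])
E
```

```text
time: 5.8
tool_pos: [0.5261, -0.1668, 0.0864]
tool_rot: [-0.03, 0.03, -0.706, 0.707]
contact_force: [-0.0, 0.4, 0.8]
gripper_width: 0.003
[ 0.52610241 -0.16648704  0.08636286] [ 0.34246788 -0.11390143  0.84501793]
```

View pics/wrist4.png

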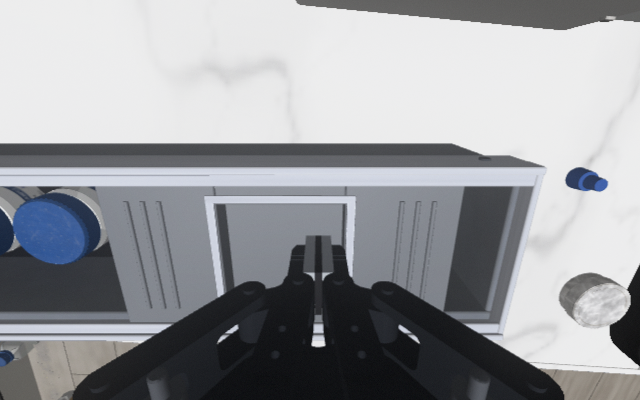

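```bash
python3 -m crank '[[[-1,0,0,1,0],[-1,0,0,1,0],[-1,0,0,0.5,0],[-1,0,0,0.2,0],[-1,0,0,0.2,0],[-1,0,0,0,0]]]'
```

```text
time: 6.6
tool_pos: [0.5285, -0.1952, 0.0863]
tool_rot: [-0.03, 0.03, -0.706, 0.707]
contact_force: [0.1, 1.1, -1.1]
gripper_width: 0.001
```

```bash
python3 -m crank '[[[-1,0,0,0.2,0],[-1,0,0,0.2,0],[-1,0,0,0.2,0],[-1,0,0,0,0]]]';python3 - <<'E'
from h import *
g=grab_frame("wrist"); cv2.imwrite("pics/wrist5.png",g["frame"][:,:,::-1]); s=state(); print(s["tool_pos"],s["contact_force"])
g=grab_frame("top");crop(g,235,145,395,225,5,"top5.png")
E
```

```text
time: 7.1
tool_pos: [0.5287, -0.1978, 0.0862]
tool_rot: [0.029, -0.03, 0.709, -0.704]
contact_force: [-1.5, 12.3, 4.3]
gripper_width: 0.001
[ 0.52868239 -0.19777024  0.08618427] [-1.04188334 12.81865475  4.6793727 ]
```

View pics/wrist5.png

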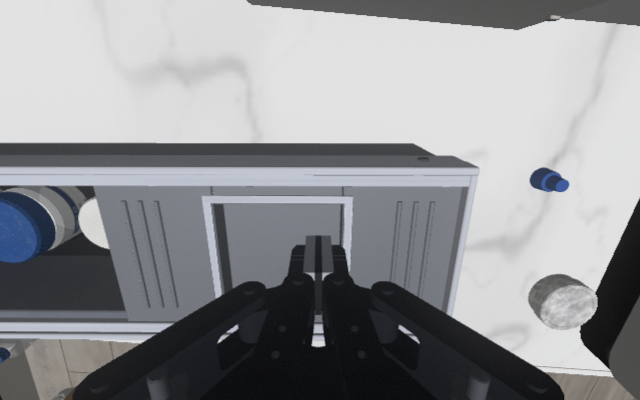

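View pics/top5.png

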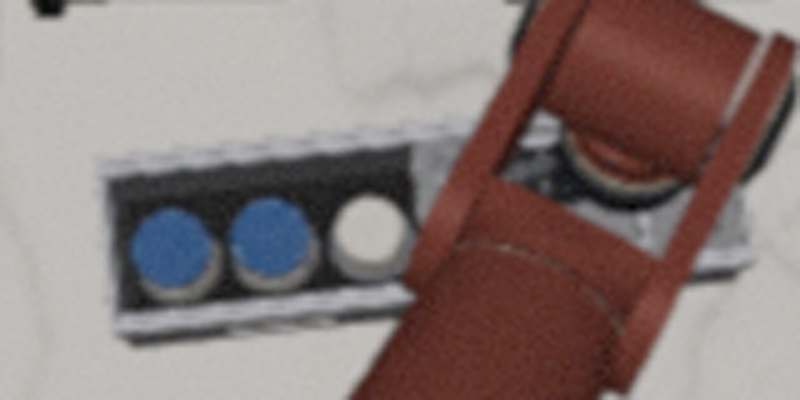

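```bash
python3 -m crank '[[[-1,0,0,-0.5,0],[-1,0,0,-0.7,0],[-1,0,-2.5,0,0],[-1,0,-4,0,0],[-1,0,-3,0,0],[-1,0,0,-3,0],[-1,0,0,0,0]]]';python3 - <<'E'
from h import *
gs={n:grab_frame(n) for n in ("wrist","top")}
cv2.imwrite("pics/wrist6.png",gs["wrist"]["frame"][:,:,::-1]); s=state(); print(s["tool_pos"],s["contact_force"])
crop(gs["top"],235,145,395,225,5,"top6.png")
ctr=np.array([.5205,-.0903]); ya=np.array([-.0853,.9964]); xa=np.array([ya[1],-ya[0]])
g=gs["top"]; im=g["frame"].astype(int); m=((im.min(2)>170)).astype(np.uint8); m[:180]=0;m[:, :298]=0;m[:,322:]=0;m[204:]=0
n,l,st,c=cv2.connectedComponentsWithStats(m)
for i in range(1,n):
    if st[i,4]>30: p=onz(g,*c[i],.057); print("top",st[i],c[i],p,(p[:2]-ctr)@xa,(p[:2]-ctr)@ya)
E
```

```text
time: 8.07
tool_pos: [0.5255, -0.1584, 0.1818]
tool_rot: [-0.031, 0.03, -0.706, 0.707]
contact_force: [0.3, -0.5, -0.6]
gripper_width: -0.0
[ 0.525262   -0.15933099  0.18102966] [-0.7635914  -0.33368004  0.36717924]
```

View pics/wrist6.png

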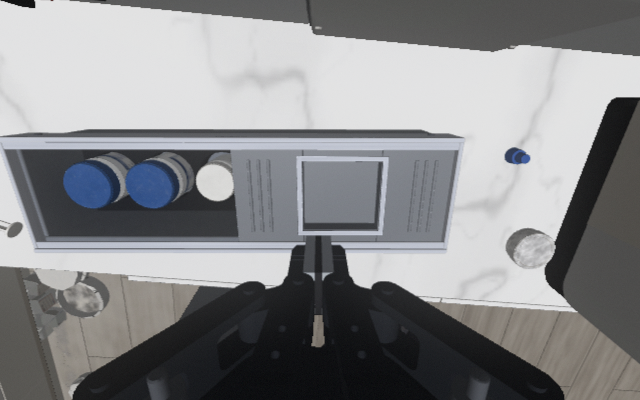

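View pics/top6.png

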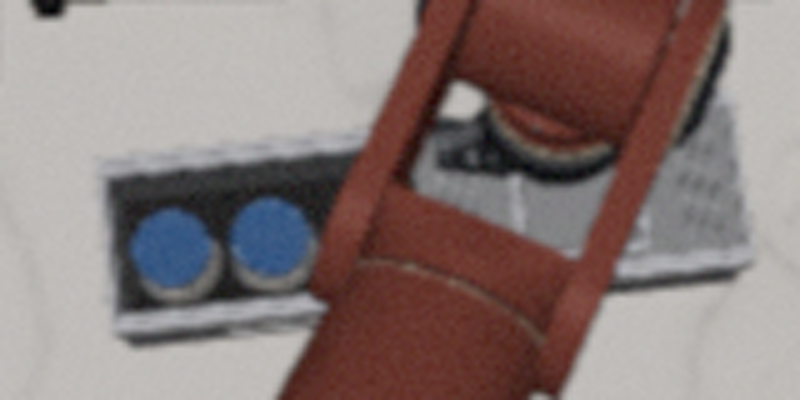

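```bash
python3 - <<'E'
from h import *
ctr=np.array([.5205,-.0903]); ya=np.array([-.0853,.9964]); xa=np.array([ya[1],-ya[0]])
loc=lambda p:((p[:2]-ctr)@xa,(p[:2]-ctr)@ya)
g=grab_frame("top")
p=onz(g,235+370.5/5-.5,145+230.5/5-.5,.057); print("top",p,loc(p))
for q in [(172,248),(272,236)]:
    p=onz(g,235+(q[0]+.5)/5-.5,145+(q[1]+.5)/5-.5,.069); print("top tall",p,loc(p))
g=grab_frame("wrist")
p=onz(g,216,181,.057); print("wrist",p,loc(p))
for q in [(92,186),(153,184)]: p=onz(g,*q,.069); print("wrist tall",p,loc(p))
cup=np.mean([onz(g,*q,.095) for q in [(300,159),(385,159),(381,232),(304,232)]],0); print("cup",cup,loc(cup))
print(loc(state()["tool_pos"]))
E
```

```text
top [ 0.51697011 -0.05668499  0.057     ] (np.float64(-0.0006498225543685383), np.float64(0.03379509198349492))
top tall [0.50748324 0.05654019 0.069     ] (np.float64(-0.0004444323953801453), np.float64(0.14742189987558307))
top tall [ 0.51282684 -0.00083734  0.069     ] (np.float64(-1.4372929981003463e-05), np.float64(0.08979511512694409))
wrist [ 0.5192621  -0.06067648  0.057     ] (np.float64(0.0012934468349859668), np.float64(0.029622466551170606))
wrist tall [0.50869292 0.04928467 0.069     ] (np.float64(0.00014200131353371076), np.float64(0.14008931143223513))
wrist tall [ 0.51542217 -0.00695682  0.069     ] (np.float64(0.002049628058821682), np.float64(0.08347628626838807))
cup [ 0.52670087 -0.17887888  0.095     ] (np.float64(-0.001377228947317866), np.float64(-0.0887889293555431))
(np.float64(-0.0012156896492432703), np.float64(-0.0694808940355821))
```

```bash
python3 -m crank '[[[-1,-0.1,0,-3.4,0],[-1,0,0,-3.4,0],[-1,0,0,-3.3,0],[-1,0,0,0,0],[-1,0,3,0,0],[-1,0,2,0,0],[-1,0,0,0,0]]]';python3 - <<'E'
from h import *
g=grab_frame("wrist"); cv2.imwrite("pics/wrist7.png",g["frame"][:,:,::-1]); s=state(); print(s["tool_pos"],s["contact_force"])
E
```

```text
time: 9.15
tool_pos: [0.5164, -0.0588, 0.1287]
tool_rot: [0.028, -0.031, 0.707, -0.706]
contact_force: [-0.6, 0.5, 0.1]
gripper_width: 0.001
[ 0.51737813 -0.05889632  0.13030848] [-0.34203235  0.10178149 -0.60118487]
```

View pics/wrist7.png

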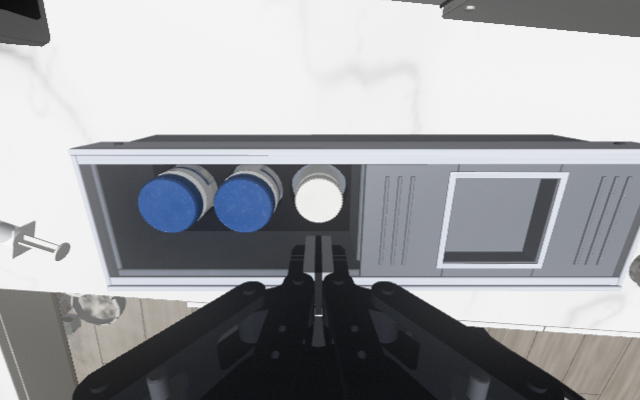

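```bash
python3 - <<'E'
from h import *
g=grab_frame("wrist"); print(onz(g,319,199,.057), state()["tool_pos"])
E
python3 -m crank '[[[-1,0,2,0,0],[-1,0,1.8,0,0],[-1,0,0,0,0],[-1,0,0,0,0],[-1,0,0,0,0],[-1,0,0,0,0],[-1,0,0,0,0],[-1,0,0,0,0]]]'
```

```text
[ 0.51998253 -0.05830184  0.057     ] [ 0.51813684 -0.05896098  0.13146865]
time: 10.25
tool_pos: [0.518, -0.0584, 0.0934]
tool_rot: [-0.03, 0.03, -0.706, 0.706]
contact_force: [0.2, 0.3, -0.4]
gripper_width: 0.0
```

```bash
python3 -m crank '[[[-1,0,0.3,0,0],[-1,0,0,0,0],[-1,0,0,0,0],[-1,0,0,0,0],[-1,0,0,0,0],[-1,0,0,0,0],[-1,0,0,0,0],[-1,0,0,0,0]]]'; python3 -m crank '[[[-1,0,0,0,0],[-1,0,0,0,0],[-1,0,0,0,0],[-1,0,0,0,0],[-1,0,0,0,0],[-1,0,0,0,0],[-1,0,0,0,0],[-1,0,0,0,0]]]'; python3 -m crank '[[[-1,0,0,0,0],[-1,0,0,0,0],[-1,0,0,0,0],[-1,0,0,0,0]]]'; python3 - <<'E'
from h import *
g=grab_frame("wrist"); cv2.imwrite("pics/wrist8.png",g["frame"][:,:,::-1])
E
```

```text
time: 11.25
tool_pos: [0.518, -0.0584, 0.0903]
tool_rot: [-0.03, 0.03, -0.706, 0.706]
contact_force: [-0.1, 0.3, 0.5]
gripper_width: 0.0
time: 12.25
tool_pos: [0.5179, -0.0584, 0.0903]
tool_rot: [-0.03, 0.03, -0.706, 0.706]
contact_force: [-0.2, -0.5, 0.1]
gripper_width: 0.0
time: 12.75
tool_pos: [0.518, -0.0584, 0.0903]
tool_rot: [-0.03, 0.03, -0.706, 0.706]
contact_force: [-0.4, 0.3, -1.2]
gripper_width: 0.0
```

View pics/wrist8.png

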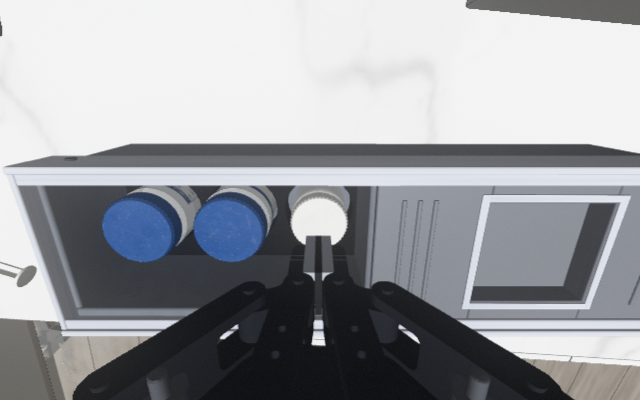

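The tip stands over the white lid's middle (lid at about (319, 222), tip at (319, 240)) and has been held over 2 s. Back to the cup.

```bash
python3 -m crank '[[[-1,0,-3,0,0],[-1,0,-3,0,0],[-1,0,0,4,0],[-1,0,0,4,0],[-1,0,0,3.8,0],[-1,0,0,0,0],[-1,0,4,0,0],[-1,0,0,0,0]]]';python3 - <<'E'
from h import *
g=grab_frame("wrist"); cv2.imwrite("pics/wrist9.png",g["frame"][:,:,::-1]); s=state(); print(s["tool_pos"],s["contact_force"])
E
```

```text
time: 13.8
tool_pos: [0.5252, -0.174, 0.1067]
tool_rot: [0.028, -0.032, 0.708, -0.705]
contact_force: [-0.2, 0.7, 0.8]
gripper_width: 0.004
[ 0.52660525 -0.17463545  0.1088387 ] [-0.58473124 -0.40306693 -0.26370816]
```

View pics/wrist9.png

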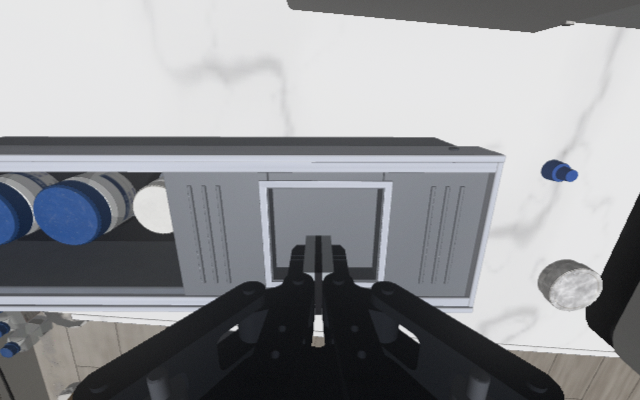

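```bash
python3 -m crank '[[[-1,0,1.2,0,0],[-1,0,1.1,0,0],[-1,0,0,0,0],[-1,0,0,-1,0],[-1,0,0,-1,0],[-1,0,0,-1,0],[-1,0,0,-1,0],[-1,0,0,-1,0]]]'
```

```text
time: 14.85
tool_pos: [0.5239, -0.1256, 0.0877]
tool_rot: [-0.03, 0.029, -0.706, 0.707]
contact_force: [-0.0, -1.2, 1.4]
gripper_width: -0.001
```

```bash
python3 -m crank '[[[-1,0,0,-1.5,0],[-1,0,0,-1.5,0],[-1,0,0,-1.5,0],[-1,0,0,-1.5,0],[-1,0,0,-1.5,0],[-1,0,0,-1.5,0],[-1,0,0,-1.5,0],[-1,0,0,0,0]]]'
```

```text
time: 15.85
tool_pos: [0.5139, -0.02, 0.0865]
tool_rot: [0.03, -0.031, 0.707, -0.706]
contact_force: [0.3, 0.3, 0.4]
gripper_width: -0.002
```

```bash
python3 -m crank '[[[-1,0,0,-1,0],[-1,0,0,-1,0],[-1,0,0,-1,0],[-1,0,0,-0.3,0],[-1,0,0,-0.2,0],[-1,0,0,0,0]]]'
```

```text
time: 16.6
tool_pos: [0.512, 0.0136, 0.0874]
tool_rot: [0.03, -0.03, 0.707, -0.706]
contact_force: [0.2, 0.8, 0.2]
gripper_width: -0.002
```

```bash
python3 -m crank '[[[-1,0,0,-0.2,0],[-1,0,0,-0.2,0],[-1,0,0,0,0]]]'; python3 -m crank '[[[-1,0,0,-0.2,0],[-1,0,0,0,0]]]'
```

```text
time: 16.98
tool_pos: [0.5118, 0.0168, 0.0875]
tool_rot: [-0.03, 0.03, -0.706, 0.707]
contact_force: [1.3, -4.2, -0.3]
gripper_width: -0.003
time: 17.23
tool_pos: [0.5118, 0.0171, 0.0875]
tool_rot: [-0.03, 0.03, -0.705, 0.708]
contact_force: [0.8, -10.2, -0.8]
gripper_width: -0.001
```

```bash
python3 -m crank '[[[-1,0,0,0.5,0],[-1,0,0,0.5,0],[-1,0,-2,0,0],[-1,0,-4,0,0],[-1,0,-4,0,0],[-1,0,-2,0,0],[-1,0,0,0,0],[-1,0,0,0,0]]]';python3 - <<'E'
from h import *
g=grab_frame("wrist"); cv2.imwrite("pics/wrist10.png",g["frame"][:,:,::-1]); s=state(); print(s["tool_pos"],s["contact_force"])
E
```

```text
time: 18.23
tool_pos: [0.5113, 0.0095, 0.2052]
tool_rot: [0.029, -0.031, 0.707, -0.706]
contact_force: [-0.4, -0.0, -0.7]
gripper_width: -0.003
[0.51107577 0.00955387 0.20490805] [ 0.68715591 -0.07943178  0.06407474]
```

View pics/wrist10.png

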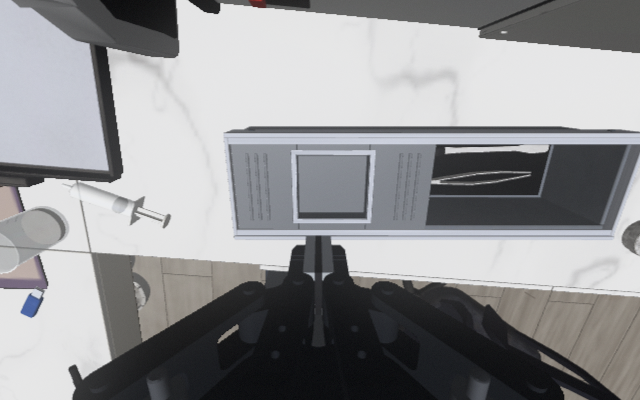

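The cover meets the box's left end wall (edge at about column 232, no gap), and the syringe and tweezers lie as before. Handing in.

```bash
python3 - <<'E'
from plant import *
print(job_done())
E
```

```text
the job is handed in; nothing more can be done
None
```

I opened the cover, pointed at the short jar, shut the cover again, and handed the job in at about 18 s of the 61 s allowed. No verdict is reported, so what follows rests on my own readings and pictures.

- **Opening:** I slid the cover with the shut fingertips in the finger cup until it met the end stop. The wrist force there was about 13 N, against a limit of 70 N on the cover.
- **Pointing:** The white jar stood in the well nearest the middle of the box. I held the fingertips about 33–36 mm above the middle of its lid for roughly 2.5 s or more. The grasp point was about 52–55 mm above the lid. The lid positions from the two cameras differed by about 4 mm, so I aimed between them. The tip stayed clear of both tall jars.
- **Shutting:** I pushed the cover back to its stop at about 10 N, then backed off and lifted clear to a height of 0.205 m.

**Last checks:** The final wrist picture shows the cover against the end wall with no gap, and the syringe and tweezers where they were. Contact force was near zero. I did not check the tin in the last picture. The jars could not be seen once the cover was shut. No check failed.

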